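# Vent the air-filter station and show its filter plate

## Task

Check the filter plate of the bench's air-filter station: first bleed off the pressure by squeezing the red vent trigger fully home towards its black grip for a moment, and let it spring right back. Only then lift the blue cover flap, which has a black tab in front, right back until it stays open by itself, and draw the filter plate with the orange tab up out of its slot. Finish while still holding the plate in the gripper, upright and still over the middle of the white tray, its lower edge about 10 cm above the tray, with a broad mesh side turned square to the front edge of the worktop for inspection; leave the beaker, the vial, the roll of tape and the tray where they stand.

Things in the scene. Friction and masses are not known exactly. Their poses are not given: they have to be found in the camera images.
- filter_station: air-filter station, fixed: dark base plate 160x262x8 mm, aluminium housing (x -52..+48, y -45..+45 mm, deck 83 mm above the worktop), vent valve at y -135 mm, everything shut under 136 mm high. Origin on the worktop under the housing; x points from the front (flap tab) to the rear (flap hinge), y left, z up; its yaw turns all its parts
- vent_grip: fixed upright black rubber grip of the vent valve, a round post of 22 mm diameter, at x 0, y -135 mm of the station; origin at its foot, 46 mm above the worktop; its top is 136 mm above the worktop. Rigid: a finger that meets it first stops the squeeze
- vent_trigger (a joint): red sprung lever on the grip's -y side, hinged at its lower end (51 mm up, 17.5 mm off the grip axis, hinge along x), upper end 135 mm up. rad: 0 = released, 0.19 = fully squeezed, lying against the grip. Takes about 7 N near the top, springs back by itself. Its outer face there is 34 mm from the grip axis released, 17 mm squeezed: centre the fingers on the axis, the rigid grip yields to neither
- trigger_pad (a point): point on the outer face of the red trigger, 121 mm above the worktop, where a finger presses it towards the grip (+y of the station)
- cover_flap (a joint): blue hood-like cover flap, 94x88x36 mm, over the housing deck, hinged along y on the housing's rear edge. rad: 0 = shut, 1.85 = open at its stop, leaning back. It weighs 0.12 kg; let go below about 1.2 rad it falls shut, beyond that it falls back to its open stop
- flap_tab (a point): middle of the black pull tab on the flap's front (moves with it): a fin 10 mm thick along y, 18 mm high, sticking 35 mm out of the front face; this point is 24 mm out of the face and, when shut, 118 mm in front of the hinge line and 14 mm above it. Pinch it along y from above; it may turn between the fingers
- flap_hinge (a point): middle of the flap's hinge line (runs along the station's y), at x +49, z +85 mm of the station
- filter_plate: loose plate upright in the housing's slot, hidden by the shut flap: steel frame 54 (x) x 8 (y) x 50 mm (z) with woven mesh, broad sides look along its y; orange tab 30x10x27 mm on its top edge. Origin: centre of the lower edge, z up to the tab. Slot 50 mm deep, 1.5 mm play; only the tab stands above the deck, at x -5, y 0 of the station, axes as the station's; 0.09 kg
- filter_tab (a point): centre of the orange tab, 64 mm above the plate's lower edge; pinch it along the plate's y; seated, the tab's top is 110 mm above the worktop and the deck 83 mm
- tray: loose white enamel tray with blue rim, 130 x 170 x 25 mm, origin at the centre of its underside on the worktop
- bench_front (a point): fixed point on the worktop, 0.45 m in front of the robot; its axes are the world's: x square to the straight front edge, away from the robot, y along that edge
- beaker: glass beaker, 75 mm wide, 91 mm high, stands to the left of the housing; bystander, origin at the centre of its underside
- vial: white-capped vial, 22 mm wide, 46 mm high, to the left of the housing; bystander, origin at the centre of its underside
- tape: white roll of thread tape, 52 mm wide, 13 mm high, lying flat to the right of the station; bystander, origin at the centre of its underside
Not all that is in view belongs to the job. Of the things that look like the tray, the larger one is meant.

How it is judged:
By the outcome, as a careful person would: the job done as asked, in the order asked, and still so for the second after the job is handed in, while the arm keeps its last pose, push and grip.
It also fails if it takes over 67 s, if anything falls off the work surface, if the arm or the gripper's body presses on something with over 40 N, if the wrist force passes 120 N, or if a joint passes its speed limit or range.

## Robot

A 6-joint arm with a two-finger parallel gripper is mounted at the origin on a cart in front of the work surface, level with it; the furniture and walls round the work are solid. World frame = base frame: x ahead of the robot, y to its left, z up, the work surface at z = 0. Lengths are in m, angles in rad, forces in N, time in s.
With the tool pointing down it reaches from about 0.35 to 0.85 m from the base axis. Payload 8.1 kg.
Tool frame: the origin (TCP) lies midway between the tips of the shut fingers; the grasp point (between the pads) lies robot.grip_depth behind it (robot.grip_depth is the distance from the TCP to the grasp point, in m); z points along the fingers, y is the line along which they close (so a half turn about z gives the same grasp; the last joint's range is limited). The gripper opens to 93 mm and grips with 3 to 60 N. Pads are 15 mm wide; open, the fingers measure 128 mm over their backs; the gripper's body (75 mm by 188 mm) begins 65 mm behind the grasp point.
Start: joints at [-1.335, 0.13, 1.488, -0, 1.523, -0.085], TCP at [0.189, -0.569, 0.219] pointing down, gripper open.
Joint ranges: [-2.96, 2.96], [-0.89, 2.26], [0.02, 2.5], [-1.34, 4.48], [0, 2.73], [-2.66, 2.66]. Speed limits (rad/s): [2.39, 2.39, 2.79, 3.14, 3.14, 3.14].

## Interface

Orientations are given as a rotation vector (axis times angle).
In Python, from plant import robot gives the robot as it stands.
- The arm moves only by the tool carry_out, never from a script. Its argument "rows" is a list of rows, each a list of 6 numbers: the shift along the tool's x, y, z in m, then the turn, a rotation vector about the tool's x, y, z in degrees. A call has 1 to 12 rows; each row is the pose to reach, as a shift and turn from the pose commanded when the call began, along the tool's axes at that moment; what a row does not reach only later rows make up. A row lasts 1/8 s, in which the tool goes at most 62.5 mm and 10.7 degrees, less where a joint would pass 70% of its speed; a pose out of reach is approached as far as the arm can. A call with a gripper value outside its range is refused whole. "jaw" is the closure in counts, from 0 (fully open) to 255 (shut), set as the call begins (left out, the last holds). The fingers move at their own pace and stop on an object; "force" is the grip in N (left out, the last holds). Time passes only in rows, so rows that repeat a pose let the fingers close. It gives the time, the measured TCP pose, the force, the opening and the grip force at its end, in the units of the state.
- robot.read_state(): the state, without advancing time (a new reading comes with each control period).
- robot.read_camera(name): name is "scene" or "top" or "wrist"; returns the picture (480x640x3 uint8, red, green, blue); there is no depth.
- robot.camera_model(name): a dict with "fx", "fy", "cx", "cy" (pixels), "R" (3x3) and "t" (3): a world point X has camera coordinates R X + t; the wrist camera has in their place "mount" (4x4, takes a point from camera to tool coordinates, whose origin is the TCP and whose axes are the flange's). Camera axes: x right, y down, z forward; pixel columns grow to the right and rows downward; lengths in m; the calibration is good to about 2 mm. A picture is of the moment at which its call begins: read the wrist's pose just before it. camera_model takes no time and is no camera call.
- robot.close_job(): hands the job in; it is judged then, once.
Trained networks look in the newest picture that a camera, given by its name, has taken for a name from the list of things; names that differ only in an ending like _2 or _b are one class to them, and where a whole thing is asked for, a point or a joint stands for the part that bears it (a point fixed in the world has none). Each returns a list of dicts, best first, with "conf" (0 to 1); they miss things now and then, are a little off and sometimes report something else, mostly with a low value. They report only what shows in the picture. A call takes as long as a camera call. They do not tell look-alikes from the thing itself.
- robot.outline_of(camera, target): "pixels" (480x640 bool, what is visible of it) and "pixel" ([column, row] in pixels, amid what is visible of it).
The state is a dict: "t": time; "q": joint angles; "dq": joint speeds; "joint_torque": joint torques, N m; "tool_pos": TCP position; "orientation": TCP orientation; "force": force on the tool from outside, world axes, zero at the start; "wrist_torque": the same for the moment, N m; "opening": finger opening in m; "gripper_force": force on a finger pad.
Only numpy, scipy, OpenCV 4.12 (cv2) and the standard library are available. Lean on these libraries where they do the work, as an engineer would, in place of code of your own. Each camera call takes 0.05 s, during which the arm holds its last target. There are 200 camera calls.

## Working session

There is one attempt and no reset: what is moved stays moved. The work goes in short steps, Python scripts to look and compute and a tool call to move; the robot and the scene stay as the last step left them, time stands still between calls to the robot, and variables do not carry over. Pictures are saved under pics/ and viewed, at most 10 in all, crops included, and the job is handed in when it is done.

Besides the shell and the picture viewer there is one more tool, called after "Request:" as name(argument=value, ...), one argument or row to a line, values as JSON. carry_out: Moves the arm, as the interface text tells. Its arguments: {"type":"object","properties":{"rows":{"type":"array"},"jaw":{"type":"number"},"force":{"type":"number"}},"required":["rows"]}

```bash
ls; mkdir -p pics
python3 - <<'E'
from plant import robot
import cv2,numpy as np
s=robot.read_state();print({k:np.round(v,3) for k,v in s.items()}, robot.grip_depth)
for c in ["scene","top"]:
    im=robot.read_camera(c);cv2.imwrite(f"pics/{c}0.png",im[:,:,::-1])
    m=robot.camera_model(c);print(c,{k:np.round(v,3).tolist() for k,v in m.items()})
    for n in ["filter_station","vent_grip","vent_trigger","cover_flap","flap_tab","tray","beaker","vial","tape","filter_plate"]:
        for d in robot.outline_of(c,n)[:3]:
            print(n,round(d["conf"],2),np.round(d["pixel"]),d["pixels"].sum())
print(robot.camera_model("wrist"))
E
```

```text
pics
{'t': np.float64(0.0), 'q': array([-1.335,  0.131,  1.489,  0.   ,  1.523, -0.085]), 'dq': array([ 0.   , -0.002, -0.   , -0.001,  0.001,  0.   ]), 'joint_torque': array([-1.0000e-03, -5.5986e+01, -4.9175e+01,  7.7000e-02,  3.6000e-02,
       -0.0000e+00]), 'tool_pos': array([ 0.189, -0.569,  0.218]), 'orientation': array([-3.099, -0.501,  0.   ]), 'force': array([ 0.073, -0.341,  0.397]), 'wrist_torque': array([ 0.003,  0.013, -0.03 ]), 'gripper_force': np.float64(0.0), 'opening': np.float64(0.093)} 0.0188
scene {'fx': 619.929, 'fy': 619.929, 'cx': 315.285, 'cy': 236.888, 'R': [[-0.779, -0.627, -0.017], [-0.407, 0.525, -0.748], [0.477, -0.576, -0.664]], 't': [0.496, 0.235, 1.833]}
filter_station 0.7 [348. 216.] 3050
vent_grip 0.62 [369. 187.] 106
vent_trigger 0.49 [374. 186.] 110
cover_flap 0.77 [341. 204.] 823
flap_tab 0.87 [340. 204.] 813
tray 0.91 [251. 364.] 1414
tray 0.75 [299. 299.] 2176
tray 0.39 [368. 189.] 127
beaker 0.83 [300. 224.] 556
vial 0.47 [319. 243.] 75
tape 0.57 [407. 204.] 127
top {'fx': 488.203, 'fy': 488.203, 'cx': 326.757, 'cy': 247.099, 'R': [[-0.025, -1
[... 171 characters left out ...]
 [381. 233.] 1035
cover_flap 0.63 [382. 229.] 1152
flap_tab 0.8 [381. 233.] 1138
tray 0.59 [177. 290.] 1319
tray 0.55 [265. 275.] 2602
beaker 0.85 [342. 207.] 542
vial 0.59 [339. 239.] 35
tape 0.74 [458. 269.] 267
filter_plate 0.49 [398. 242.] 4324
{'fx': 367.6446062231879, 'fy': 367.6446062231879, 'cx': 317.8426638581704, 'cy': 242.3264600814573, 'mount': array([[ 3.97806822e-04, -9.60140757e-01, -2.79516670e-01,
         7.80325542e-02],
       [ 9.99999899e-01,  3.23976766e-04,  3.10333853e-04,
         7.72067089e-04],
       [-2.07407274e-04, -2.79516765e-01,  9.60140789e-01,
        -1.66443885e-01],
       [ 0.00000000e+00,  0.00000000e+00,  0.00000000e+00,
         1.00000000e+00]])}
```

```bash
python3 - <<'E'
import cv2,numpy as np
a=cv2.imread("pics/top0.png")[160:360,130:500];a=cv2.resize(a,(800,432),interpolation=cv2.INTER_CUBIC)
cv2.imwrite("pics/top_c.png",a)
b=cv2.imread("pics/scene0.png")[150:400,200:450];cv2.imwrite("pics/scene_c.png",cv2.resize(b,(600,600),interpolation=cv2.INTER_CUBIC))
E
cat > h.py <<'E'
from plant import robot
import numpy as np, cv2
from scipy.spatial.transform import Rotation as Ro
def cam(c):
    m=robot.camera_model(c)
    if c=="wrist":
        s=robot.read_state();M=np.array(m["mount"]);R=Ro.from_rotvec(s["orientation"]).as_matrix()
        Rw=R@M[:3,:3];o=R@M[:3,3]+s["tool_pos"]
        return m,Rw,o
    R=np.array(m["R"]);return m,R.T,-R.T@np.array(m["t"])
def at(c,px,z,cm=None):
    m,Rw,o=cm or cam(c)
    d=Rw@np.array([(px[0]-m["cx"])/m["fx"],(px[1]-m["cy"])/m["fy"],1.])
    return o+d*(z-o[2])/d[2]
def proj(c,X,cm=None):
    m,Rw,o=cm or cam(c)
    p=(np.atleast_2d(X)-o)@Rw
    return np.c_[m["fx"]*p[:,0]/p[:,2]+m["cx"],m["fy"]*p[:,1]/p[:,2]+m["cy"]]
E
python3 - <<'E'
import sys;sys.path.insert(0,'.')
from h import *
for p,z,n in [((177,290),.01,'trayA'),((265,275),.01,'trayB'),((398,238),.03,'st'),((427,242),.136,'grip'),((382,231),.115,'flap'),((342,207),.08,'beaker'),((339,239),.046,'vial'),((458,269),.013,'tape')]:print(n,at("top",p,z).round(3))
E
```

```text
trayA [0.424 0.562 0.01 ]
trayB [0.463 0.295 0.01 ]
st [ 0.564 -0.112  0.03 ]
grip [ 0.533 -0.177  0.136]
flap [ 0.572 -0.054  0.115]
beaker [0.653 0.057 0.08 ]
vial [0.563 0.068 0.046]
tape [ 0.466 -0.293  0.013]
```

View pics/top_c.png

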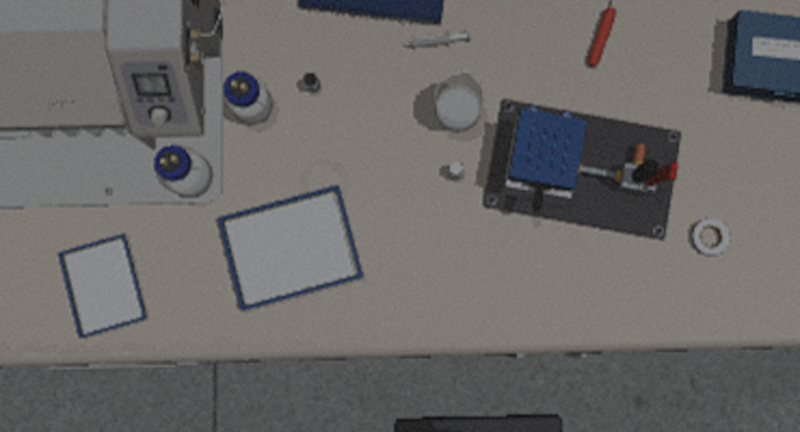

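View pics/scene_c.png

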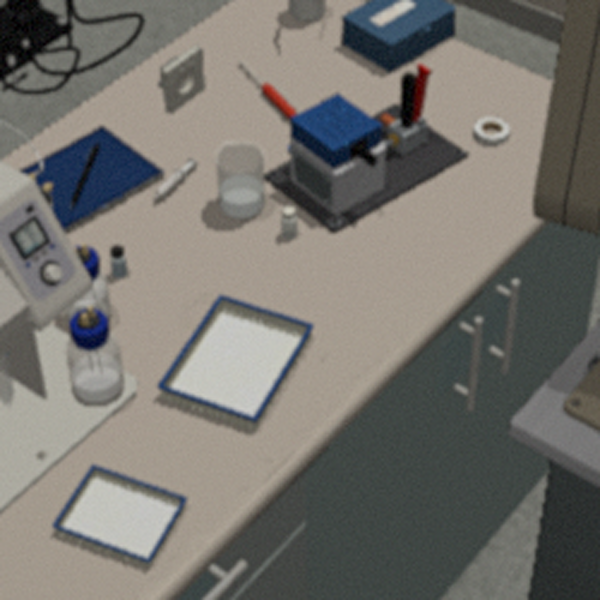

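The top crop shows the station: flap at crop (545,148), its tab at (538,195), the black grip at (645,170) and the red trigger at (670,172). Candidates for the tray are the large one at full pixel (265,275) and the small one at (177,290), so I take the large one. The red screwdriver at crop (602,38) could be taken for the red trigger but isn't it. Next I fit the station's yaw from the base-plate corners.

Run:
```python
from h import *
im=robot.read_camera("top")
c=[(508,102),(680,132),(662,238),(486,207)]
P=np.array([at("top",(130+a/2.162,160+b/2.162),.008) for a,b in c]);print(P.round(3))
for i in range(4):
    d=P[(i+1)%4]-P[i];print(np.linalg.norm(d).round(3),np.degrees(np.arctan2(d[1],d[0])).round(1))
for n in ["vent_trigger","tray"]:
  for d in robot.outline_of("top",n)[:2]:
    ps=np.argwhere(d["pixels"])[:,::-1].astype(np.float32)
    h=cv2.convexHull(ps);q=cv2.boxPoints(cv2.minAreaRect(h));
    W=np.array([at("top",x,.025 if n=="tray" else .13) for x in q]);print(n,d["conf"],W.round(3).tolist(),W.mean(0).round(3),[np.linalg.norm(W[i]-W[i-1]).round(3) for i in range(4)])
```

```text
[[ 0.667 -0.017  0.008]
 [ 0.617 -0.262  0.008]
 [ 0.465 -0.228  0.008]
 [ 0.516  0.02   0.008]]
0.25 -101.6
0.156 167.2
0.252 78.5
0.156 -13.6
vent_trigger 0.62 [[0.54, -0.183, 0.13], [0.551, -0.22, 0.13], [0.533, -0.224, 0.13], [0.522, -0.188, 0.13]] [ 0.537 -0.204  0.13 ] [np.float64(0.018), np.float64(0.038), np.float64(0.018), np.float64(0.038)]
tray 0.96 [[0.467, 0.625, 0.025], [0.491, 0.527, 0.025], [0.367, 0.493, 0.025], [0.344, 0.59, 0.025]] [0.418 0.559 0.025] [np.float64(0.128), np.float64(0.101), np.float64(0.128), np.float64(0.099)]
tray 0.87 [[0.511, 0.402, 0.025], [0.552, 0.228, 0.025], [0.415, 0.194, 0.025], [0.375, 0.366, 0.025]] [0.463 0.297 0.025] [np.float64(0.141), np.float64(0.179), np.float64(0.142), np.float64(0.177)]
```

```bash
cat >> h.py <<'E'
YAW=-12.3
def rel(p,heading):
    s=robot.read_state();R=Ro.from_rotvec(s["orientation"])
    T=Ro.from_euler('z',heading,degrees=True)*Ro.from_euler('x',180,degrees=True)
    return (R.inv().apply(np.array(p)-s["tool_pos"])*1000).round(1),(R.inv()*T).as_rotvec(degrees=True).round(2)
E
python3 - <<'E'
from h import *
print(rel([.553,-.12,.30],167.7))
E
```

```text
(array([ 486.9, -311.7,  -81.3]), array([   0.  ,   -0.  , -149.32]))
```

Request:
carry_out(
  rows=[
    [40,-26,-7,0,0,-10.6],
    [80,-52,-14,0,0,-21.2],
    [120,-78,-20,0,0,-31.8],
    [160,-104,-27,0,0,-42.4],
    [200,-130,-34,0,0,-53],
    [240,-155,-41,0,0,-63.6],
    [280,-180,-48,0,0,-74.2],
    [320,-206,-54,0,0,-84.8],
    [360,-232,-61,0,0,-95.4],
    [402,-258,-68,0,0,-106],
    [445,-285,-74,0,0,-116.6],
    [487,-312,-81,0,0,-127.2],
  ],
)

```text
t: 2.75
tool_pos: [0.6552, 0.0113, 0.325]
orientation: [0.92, 3.003, 0.0]
force: [0.4, -0.6, 0.4]
opening: 0.0928
gripper_force: 0.0
```

Shifts are in metres, and I sent millimetres. Each row was clipped to its limit and nothing was hit. I'll correct from here.

Run:
```python
from h import *
print(rel([.553,-.12,.30],167.7), robot.read_state()["q"].round(2))
```

```text
(array([  11.1, -166.1,   25. ]), array([  0.  ,   0.04, -21.77])) [-0.06  0.27  1.14 -0.    1.73 -1.04]
```

Request:
carry_out(
  rows=[
    [0.004,-0.055,0.008,0,0,-7.3],
    [0.008,-0.11,0.016,0,0,-14.6],
    [0.011,-0.166,0.025,0,0,-21.8],
    [0.011,-0.166,0.025,0,0,-21.8],
    [0.011,-0.166,0.025,0,0,-21.8],
  ],
)

```text
t: 3.38
tool_pos: [0.5514, -0.1211, 0.2999]
orientation: [0.348, 3.121, 0.001]
force: [-0.8, 0.4, 0.2]
opening: 0.0933
gripper_force: 0.0
```

Run:
```python
from h import *
s=robot.read_state();print(s["tool_pos"].round(4),s["orientation"].round(3),s["q"].round(2))
im=robot.read_camera("wrist");cv2.imwrite("pics/w1.png",im[:,:,::-1])
np.save("w1.npy",im)
cm=cam("wrist")
y=np.radians(YAW);xs=np.array([np.cos(y),np.sin(y),0]);ys=np.array([-np.sin(y),np.cos(y),0]);O=np.array([.57,-.05,0])
for n,X in dict(grip=[0,-.135,.136],padpt=[0,-.169,.121],tab=[-.069,0,.099],hinge=[.049,0,.085]).items():print(n,proj("wrist",O+X[0]*xs+X[1]*ys+[0,0,X[2]],cm).round())
for n in ["vent_grip","vent_trigger","flap_tab","cover_flap","filter_station"]:
    for d in robot.outline_of("wrist",n)[:2]:
        ps=np.argwhere(d["pixels"])[:,::-1].astype(np.float32);print(n,round(d["conf"],2),np.round(d["pixel"]),len(ps),cv2.minAreaRect(cv2.convexHull(ps)))
```

```text
[ 0.5514 -0.1211  0.2999] [3.480e-01 3.121e+00 1.000e-03] [-0.31  0.01  1.46  0.    1.66 -1.66]
grip [[251. 226.]]
padpt [[219. 222.]]
tab [[393. 146.]]
hinge [[385. 257.]]
vent_grip 0.9 [252. 228.] 792 ((251.88926696777344, 228.20761108398438), (23.764705657958984, 40.82352828979492), 28.072484970092773)
vent_trigger 0.96 [224. 231.] 743 ((226.88677978515625, 226.103759765625), (23.097496032714844, 51.53936004638672), 47.48955535888672)
flap_tab 0.77 [386. 224.] 9574 ((387.71954345703125, 214.03585815429688), (95.16473388671875, 134.1478729248047), 1.6846845149993896)
cover_flap 0.9 [388. 230.] 9432 ((387.6576843261719, 213.35617065429688), (94.21015167236328, 132.7044219970703), 0.9877603054046631)
filter_station 0.75 [328. 210.] 27069 ((323.0, 212.5), (133.0, 226.0), 90.0)
```

View pics/w1.png

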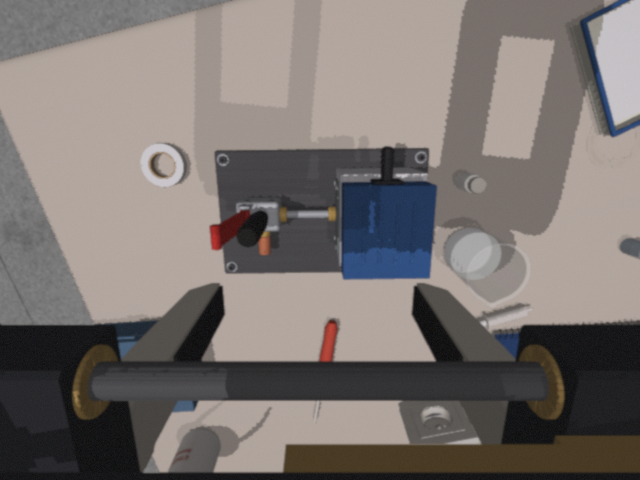

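The wrist view shows the red trigger's upper end at (216,236), the grip top near (250,236), the black tab running from its tip at (388,148) to the flap face at (387,182), and the flap. The station looks square to the tool. One close crop to pin these down.

Run:
```python
import cv2
a=cv2.imread("pics/w1.png")[140:290,200:450]
a=cv2.convertScaleAbs(cv2.resize(a,(800,480),interpolation=cv2.INTER_CUBIC),alpha=2,beta=10)
cv2.imwrite("pics/w1c.png",a)
```

```text
(no output)
```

View pics/w1c.png

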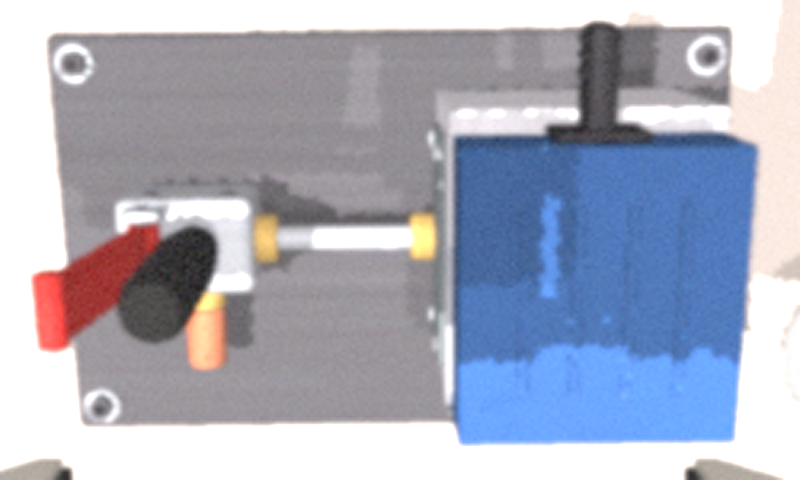

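Run:
```python
from h import *
from scipy.optimize import least_squares
cm=cam("wrist")
uv=np.array([(152,310),(602,26),(457,140),(754,148),(735,438),(460,440),(50,37),(730,29),(83,423)])/3.2+[200,140]
def X(p):
    b=p[3]
    L=np.array([[0,-.135,.136],[-.080,0,.108],[-.045,-.044,p[4]],[-.045,.044,p[4]],[.049,.044,p[4]],[.049,-.044,p[4]],[-.08,b-.131,.008],[-.08,b+.131,.008],[.08,b-.131,.008]])
    return Ro.from_euler('z',p[2]).apply(L)+[p[0],p[1],0]
f=lambda p:(proj("wrist",X(p),cm)-uv).ravel()
r=least_squares(f,[.57,-.05,np.radians(-12.3),-.08,.121]);print(r.x.round(4),np.degrees(r.x[2]));print(r.fun.reshape(-1,2).round(1))
```

```text
[ 0.5812 -0.0565 -0.203  -0.063   0.1118] -11.633325784438751
[[ 0.   3.4]
 [ 1.8  0.4]
 [ 0.6  3.2]
 [-0.5 -0.8]
 [-1.3 -0. ]
 [-0.6  0.6]
 [-2.  -3.4]
 [ 2.7 -4.4]
 [-0.9  0.1]]
```

```bash
sed -i 's/^YAW=.*/YAW=-11.6/' h.py
cat >> h.py <<'E'
def st(x,y,z,O=(.5805,-.0565)):
    return Ro.from_euler('z',YAW,degrees=True).apply([x,y,z])+[O[0],O[1],0]
E
python3 - <<'E'
from h import *
p=st(-.002,-.134,.102);print(p,rel(p,180+YAW))
E
```

```text
[ 0.55159641 -0.18736093  0.102     ] (array([-14.4, -65.4, 197.6]), array([ 0.  ,  0.01, -0.96]))
```

Request:
carry_out(
  rows=[
    [-0.007,-0.033,0.03,0,0,-0.5],
    [-0.014,-0.065,0.07,0,0,-1],
    [-0.014,-0.065,0.11,0,0,-1],
    [-0.014,-0.065,0.148,0,0,-1],
    [-0.014,-0.065,0.148,0,0,-1],
    [-0.014,-0.065,0.148,0,0,-1],
  ],
)

```text
t: 4.42
tool_pos: [0.5516, -0.1877, 0.1533]
orientation: [0.317, 3.124, -0.001]
force: [0.2, -0.6, 0.6]
opening: 0.0929
gripper_force: 0.0
```

Run:
```python
from h import *
p=st(-.002,-.134,.102);print(p,rel(p,180+YAW))
im=robot.read_camera("wrist");cv2.imwrite("pics/w2.png",cv2.convertScaleAbs(im[:,:,::-1],alpha=1.6,beta=10))
cm=cam("wrist");print(proj("wrist",[st(0,-.135,.136),st(0,-.169,.121)],cm).round())
```

```text
[ 0.55159641 -0.18736093  0.102     ] (array([ 0.1,  0.3, 51.3]), array([-0.02,  0.09,  0.01]))
[[318. 286.]
 [259. 276.]]
```

View pics/w2.png

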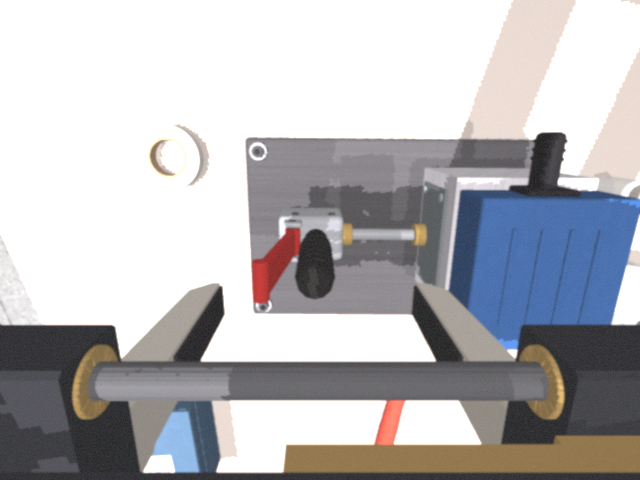

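The wrist view shows the grip top at (316,280), centred between the fingers, with the red trigger's upper end at (262,280) inside the left finger. I go down and squeeze.

Request:
carry_out(
  rows=[
    [0.001,-0.001,0.025,0,0,0],
    [0.001,-0.001,0.051,0,0,0],
    [0.001,-0.001,0.051,0,0,0],
    [0.001,-0.001,0.051,0,0,0],
  ],
)

```text
t: 4.97
tool_pos: [0.5508, -0.1889, 0.1029]
orientation: [0.317, 3.123, -0.001]
force: [-0.4, -1.4, 0.7]
opening: 0.0927
gripper_force: 0.0
```

Request:
carry_out(
  rows=[
    [0,0,0,0,0,0],
    [0,0,0,0,0,0],
    [0,0,0,0,0,0],
    [0,0,0,0,0,0],
    [0,0,0,0,0,0],
    [0,0,0,0,0,0],
    [0,0,0,0,0,0],
    [0,0,0,0,0,0],
  ],
  jaw=200,
  force=20,
)

```text
t: 5.98
tool_pos: [0.5492, -0.1929, 0.1014]
orientation: [0.321, 3.124, -0.01]
force: [-3.9, -19.6, 2.0]
opening: 0.029
gripper_force: 20.0
```

Request:
carry_out(
  rows=[
    [0,0,0,0,0,0],
    [0,0,0,0,0,0],
    [0,0,0,0,0,0],
    [0,0,0,0,0,0],
  ],
  jaw=255,
  force=30,
)

```text
t: 6.48
tool_pos: [0.5493, -0.1927, 0.1014]
orientation: [0.321, 3.124, -0.009]
force: [-3.6, -19.5, 2.5]
opening: 0.0284
gripper_force: 30.0
```

Run:
```python
from h import *
im=robot.read_camera("wrist");cv2.imwrite("pics/w3.png",cv2.resize(cv2.convertScaleAbs(im[180:380,200:440,::-1],alpha=1.8,beta=10),(720,600)))
```

```text
(no output)
```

View pics/w3.png

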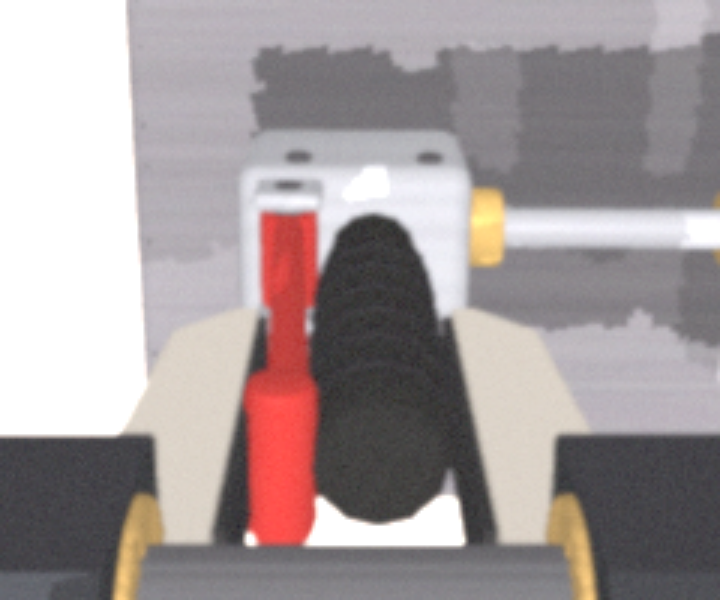

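The trigger (red, at 280,460 in the crop) lies against the black grip (380,440), with both fingers bearing. Fully squeezed. I release it and go up.

Request:
carry_out(
  rows=[
    [0,0,0,0,0,0],
    [0,0,0,0,0,0],
    [0,0,0,0,0,0],
    [0,0,0,0,0,0],
    [0,0,0,0,0,0],
    [0,0,0,0,0,0],
  ],
  jaw=0,
  force=20,
)

```text
t: 7.28
tool_pos: [0.5491, -0.1877, 0.1001]
orientation: [-0.318, -3.124, -0.002]
force: [0.9, 0.5, -0.3]
opening: 0.084
gripper_force: 0.0
```

Request:
carry_out(
  rows=[
    [0,0,-0.03,0,0,0],
    [0,0,-0.07,0,0,0],
    [0,0,-0.1,0,0,0],
    [0,0,-0.1,0,0,0],
  ],
)

```text
t: 7.78
tool_pos: [0.5511, -0.1887, 0.2037]
orientation: [0.317, 3.121, -0.002]
force: [-0.8, -0.0, 0.0]
opening: 0.0928
gripper_force: 0.0
```

Run:
```python
from h import *
im=robot.read_camera("wrist");np.save("w4.npy",im);cm=cam("wrist")
print(proj("wrist",[st(0,-.135,.136),st(-.080,0,.108),st(-.069,0,.108)],cm).round())
for n in ["vent_trigger","vent_grip","cover_flap"]:
    for d in robot.outline_of("wrist",n)[:1]:
        ps=np.argwhere(d["pixels"])[:,::-1];print(n,d["conf"],ps.min(0),ps.max(0))
# dark tab pixels in front of flap
p=st(-.069,0,.108-.0);print("tab target",rel(st(-.069,0,.15),180+YAW),rel(st(-.069,0,.082),180+YAW))
b=cv2.convertScaleAbs(im[100:300,200:480,::-1],alpha=1.8,beta=10);cv2.imwrite("pics/w4.png",cv2.resize(b,(800,571),interpolation=cv2.INTER_CUBIC))
```

```text
[[319. 261.]
 [518. 136.]
 [516. 152.]]
vent_trigger 0.58 [265 214] [302 270]
vent_grip 0.57 [301 215] [332 266]
cover_flap 0.56 [427 132] [580 312]
tab target (array([ 64. , 135. ,  48.8]), array([ 0.05, -0.17, -0.01])) (array([ 63.8, 135. , 116.8]), array([ 0.05, -0.17, -0.01]))
```

View pics/w4.png

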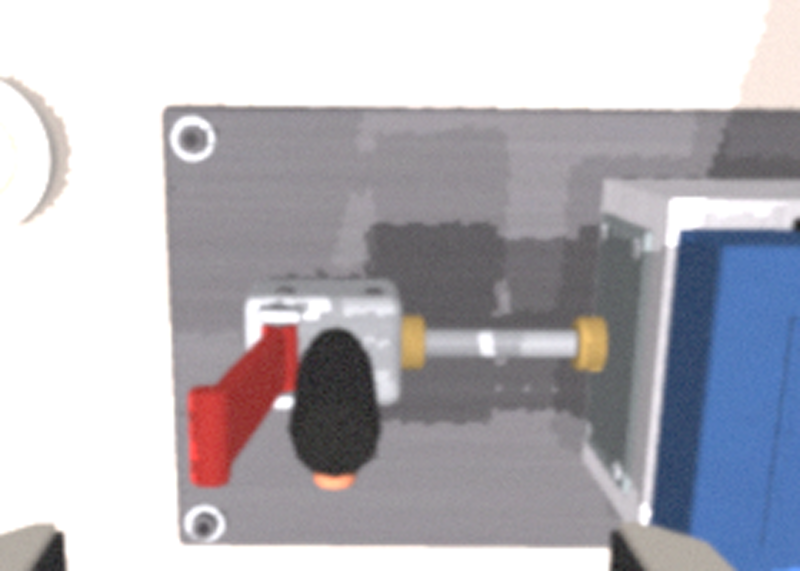

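The trigger has sprung back (red at 210,435 in the crop, well clear of the grip). Next is the flap tab.

Request:
carry_out(
  rows=[
    [0.016,0.034,0,0,0,0],
    [0.032,0.07,0.01,0,0,0],
    [0.048,0.105,0.03,0,0,0],
    [0.064,0.135,0.049,0,0,0],
    [0.064,0.135,0.049,0,0,0],
    [0.064,0.135,0.049,0,0,0],
  ],
  jaw=120,
)

```text
t: 8.72
tool_pos: [0.5137, -0.0436, 0.151]
orientation: [-0.317, -3.125, 0.0]
force: [-1.4, -0.8, -0.2]
opening: 0.049
gripper_force: 0.0
```

Run:
```python
from h import *
im=robot.read_camera("wrist");cm=cam("wrist")
print(robot.read_state()["tool_pos"],rel(st(-.069,0,.082),180+YAW))
print(proj("wrist",[st(-.080,0,.108),st(-.069,0,.108),st(-.045,0,.108),st(-.069,-.005,.108),st(-.069,.005,.108)],cm).round())
b=cv2.convertScaleAbs(im[140:390,160:480,::-1],alpha=1.8,beta=10);cv2.imwrite("pics/w5.png",cv2.resize(b,(768,600),interpolation=cv2.INTER_CUBIC))
```

```text
[ 0.51421992 -0.04394997  0.15158664] (array([ 1.6,  1.1, 69.6]), array([-0.01,  0.  , -0.04]))
[[321. 248.]
 [321. 265.]
 [320. 302.]
 [312. 265.]
 [329. 265.]]
```

View pics/w5.png

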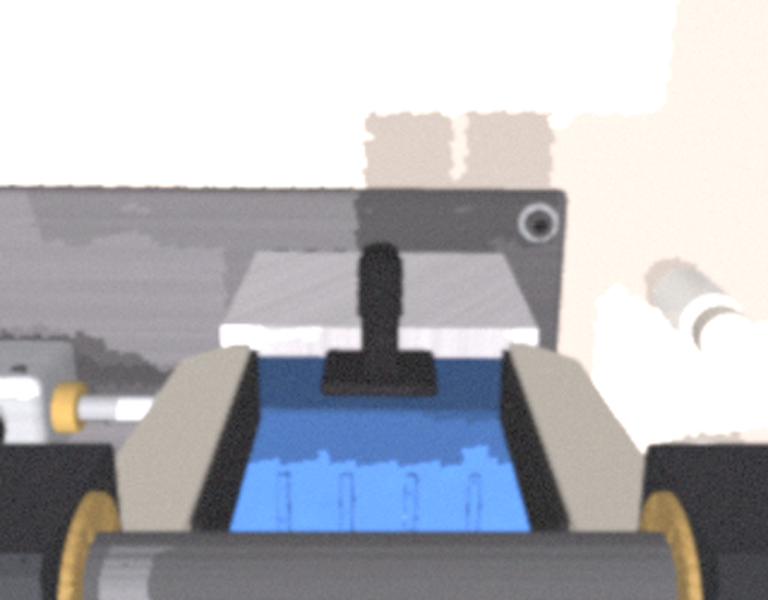

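The picture shows the tab (column 380 in the crop) centred between the fingers. Down and pinch.

Request:
carry_out(
  rows=[
    [0.0025,0,0.025,0,0,0],
    [0.0025,0,0.05,0,0,0],
    [0.0025,0,0.069,0,0,0],
    [0.0025,0,0.069,0,0,0],
    [0.0025,0,0.069,0,0,0],
  ],
)

```text
t: 9.4
tool_pos: [0.5123, -0.0432, 0.0835]
orientation: [0.319, 3.124, -0.0]
force: [-0.2, -0.0, 1.6]
opening: 0.0493
gripper_force: 0.0
```

Request:
carry_out(
  rows=[
    [0,0,0,0,0,0],
    [0,0,0,0,0,0],
    [0,0,0,0,0,0],
    [0,0,0,0,0,0],
    [0,0,0,0,0,0],
    [0,0,0,0,0,0],
  ],
  jaw=255,
  force=20,
)

```text
t: 10.15
tool_pos: [0.5115, -0.043, 0.0826]
orientation: [-0.318, -3.125, 0.0]
force: [-0.2, -1.4, 0.5]
opening: 0.01
gripper_force: 20.0
```

Request:
carry_out(
  rows=[
    [-0.003,0,-0.0145,0,0,0],
    [-0.0075,0,-0.0285,0,0,0],
    [-0.014,0,-0.0415,0,0,0],
    [-0.022,0,-0.054,0,0,0],
    [-0.031,0,-0.0655,0,0,0],
    [-0.042,0,-0.0755,0,0,0],
    [-0.0535,0,-0.0845,0,0,0],
    [-0.0665,0,-0.0915,0,0,0],
    [-0.08,0,-0.0975,0,0,0],
    [-0.094,0,-0.101,0,0,0],
    [-0.111,0,-0.1035,0,0,0],
    [-0.1255,0,-0.1035,0,0,0],
  ],
)

```text
t: 11.65
tool_pos: [0.6351, -0.0692, 0.1865]
orientation: [-0.319, -3.125, 0.002]
force: [-3.5, -6.6, -1.8]
opening: 0.01
gripper_force: 20.0
```

Run:
```python
from h import *
s=robot.read_state();print(s["tool_pos"].round(4),s["force"].round(1),s["opening"],s["gripper_force"])
im=robot.read_camera("scene");cv2.imwrite("pics/s6.png",im[:,:,::-1])
for d in robot.outline_of("scene","cover_flap")[:1]:print(d["conf"],d["pixel"],d["pixels"].sum())
```

```text
[ 0.6351 -0.0692  0.1865] [-3.5 -6.6 -1.8] 0.010021327294132484 19.995880722999573
0.67 [328.8, 186.0] 673
```

Request:
carry_out(
  rows=[
    [-0.01,0,0.001,0,0,0],
    [-0.021,0,0.003,0,0,0],
    [-0.021,0,0.003,0,0,0],
  ],
)

```text
t: 12.12
tool_pos: [0.656, -0.0736, 0.1835]
orientation: [0.319, 3.125, -0.002]
force: [-1.6, -6.8, -0.7]
opening: 0.0098
gripper_force: 20.0
```

Request:
carry_out(
  rows=[
    [0,0,0,0,0,0],
    [0,0,0,0,0,0],
    [0,0,0,0,0,0],
    [0,0,0,0,0,0],
  ],
  jaw=140,
)

```text
t: 12.62
tool_pos: [0.6551, -0.072, 0.1832]
orientation: [0.317, 3.125, 0.0]
force: [-0.1, 0.5, -0.8]
opening: 0.0408
gripper_force: 0.0
```

Request:
carry_out(
  rows=[
    [0,0,-0.03,0,0,0],
    [0.02,0,-0.06,0,0,0],
    [0.07,0,-0.06,0,0,0],
    [0.1,0,-0.06,0,0,0],
    [0.1,0,-0.06,0,0,0],
  ],
)

```text
t: 13.25
tool_pos: [0.5559, -0.0517, 0.2435]
orientation: [0.317, 3.125, 0.0]
force: [0.6, 0.3, 0.5]
opening: 0.0421
gripper_force: 0.0
```

Run:
```python
from h import *
im=robot.read_camera("wrist");cm=cam("wrist")
print(robot.read_state()["tool_pos"],rel(st(-.005,0,.16),180+YAW),rel(st(-.005,0,.079),180+YAW))
print(proj("wrist",[st(-.020,-.005,.11),st(-.020,.005,.11),st(.010,.005,.11),st(.010,-.005,.11)],cm).round())
for n in ["filter_tab","filter_plate"]:
  for d in robot.outline_of("wrist",n)[:2]:
    ps=np.argwhere(d["pixels"])[:,::-1];print(n,d["conf"],d["pixel"],ps.min(0),ps.max(0))
cv2.imwrite("pics/w7.png",cv2.convertScaleAbs(im[:,:,::-1],alpha=1.6,beta=10))
```

```text
[ 0.5569473  -0.0519964   0.24362107] (array([-18.9,   0.3,  83.6]), array([ 0.01,  0.07, -0.01])) (array([-18.8,   0.3, 164.6]), array([ 0.01,  0.07, -0.01]))
[[313. 235.]
 [325. 235.]
 [325. 268.]
 [313. 268.]]
filter_tab 0.96 [318.4, 241.7] [311 213] [323 269]
filter_plate 0.56 [318.4, 242.9] [311 211] [323 270]
filter_plate 0.5 [595.6, 66.8] [538   0] [639 153]
```

View pics/w7.png

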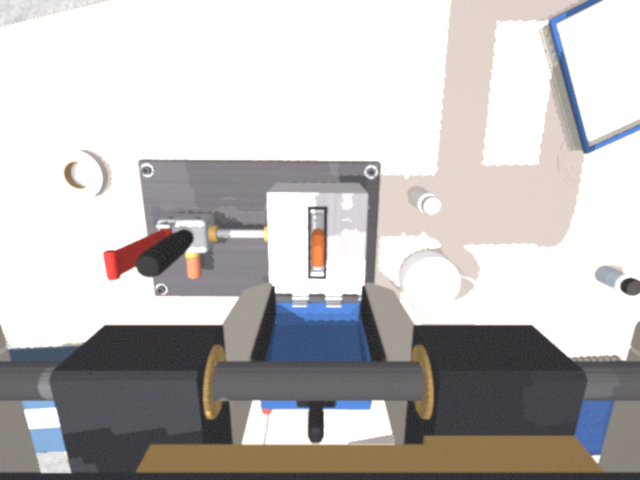

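The flap stays open on its own. The orange tab is at (318,248), centred between the fingers. I descend with the fingertips kept about 5 mm above the deck.

Request:
carry_out(
  rows=[
    [-0.009,0,0.02,0,0,0],
    [-0.018,0,0.06,0,0,0],
    [-0.018,0,0.1,0,0,0],
    [-0.018,0,0.135,0,0,0],
    [-0.018,0,0.155,0,0,0],
    [-0.018,0,0.155,0,0,0],
    [-0.018,0,0.155,0,0,0],
  ],
)

```text
t: 14.28
tool_pos: [0.5752, -0.0559, 0.088]
orientation: [0.318, 3.125, 0.0]
force: [1.1, 0.1, -0.0]
opening: 0.0422
gripper_force: 0.0
```

Request:
carry_out(
  rows=[
    [0,0,0,0,0,0],
    [0,0,0,0,0,0],
    [0,0,0,0,0,0],
    [0,0,0,0,0,0],
    [0,0,0,0,0,0],
    [0,0,0,0,0,0],
  ],
  jaw=255,
  force=30,
)

```text
t: 15.02
tool_pos: [0.5748, -0.0558, 0.0882]
orientation: [0.318, 3.125, -0.0]
force: [0.1, 0.7, 1.7]
opening: 0.0097
gripper_force: 30.0
```

Run:
```python
from h import *
s=robot.read_state();print(s["tool_pos"],s["force"],s["wrist_torque"],s["opening"],rel(st(-.005,0,.2),180+YAW))
```

```text
[ 0.57481426 -0.0558253   0.08823254] [0.06049198 0.66918889 1.67461392] [ 0.07058248 -0.02693693 -0.00302215] 0.009744514283531664 (array([  -0.7,    0.5, -111.8]), array([-0.  ,  0.02, -0.02]))
```

Request:
carry_out(
  rows=[
    [0,0,-0.006,0,0,0],
    [0,0,-0.014,0,0,0],
    [0,0,-0.022,0,0,0],
    [0,0,-0.03,0,0,0],
    [0,0,-0.038,0,0,0],
    [0,0,-0.046,0,0,0],
    [0,0,-0.055,0,0,0],
    [0,0,-0.065,0,0,0],
    [0,0,-0.08,0,0,0],
    [0,0,-0.1,0,0,0],
    [0,0,-0.12,0,0,0],
  ],
)

```text
t: 16.4
tool_pos: [0.5749, -0.0559, 0.2099]
orientation: [0.318, 3.125, -0.0]
force: [-0.1, -0.8, -1.0]
opening: 0.0099
gripper_force: 30.0
```

Run:
```python
from h import *
s=robot.read_state();print(s["tool_pos"],s["force"],s["opening"],s["q"].round(2),rel((.463,.296,.2),90),rel((.463,.296,.165),90))
for n in ["filter_plate","cover_flap"]:
    robot.read_camera("scene")
    for d in robot.outline_of("scene",n)[:1]:print(n,d["conf"],d["pixel"],d["pixels"].sum())
```

```text
[ 0.5749349  -0.05585398  0.20993355] [-0.11522903 -0.75730827 -1.02022411] 0.009852286476870782 [-0.19  0.07  1.56 -0.    1.5  -1.55] (array([180.5, 322.1,   9.8]), array([3.000e-02, 4.000e-02, 7.838e+01])) (array([180.5, 322.1,  44.8]), array([3.000e-02, 4.000e-02, 7.838e+01]))
filter_plate 0.69 [341.4, 188.8] 220
cover_flap 0.67 [324.5, 185.9] 743
```

Request:
carry_out(
  rows=[
    [0.018,0.032,0,0,0,7.84],
    [0.036,0.064,0,0,0,15.68],
    [0.054,0.097,0,0,0,23.5],
    [0.072,0.129,0,0,0,31.35],
    [0.09,0.161,0,0,0,39.2],
    [0.108,0.193,0,0,0,47],
    [0.126,0.226,0,0,0,54.9],
    [0.144,0.258,0,0,0,62.7],
    [0.162,0.29,0.01,0,0,70.5],
    [0.18,0.322,0.02,0,0,78.4],
    [0.18,0.322,0.045,0,0,78.4],
    [0.18,0.322,0.045,0,0,78.4],
  ],
)

```text
t: 18.1
tool_pos: [0.4609, 0.2951, 0.1597]
orientation: [-2.219, -2.221, 0.009]
force: [-0.6, -0.3, -0.9]
opening: 0.0096
gripper_force: 30.0
```

Run:
```python
from h import *
im=robot.read_camera("wrist");cm=cam("wrist");s=robot.read_state();print(s["tool_pos"],s["opening"],s["gripper_force"],Ro.from_rotvec(s["orientation"]).as_matrix().round(3).tolist())
for n in ["tray","filter_plate","filter_tab"]:
  for d in robot.outline_of("wrist",n)[:2]:
    ps=np.argwhere(d["pixels"])[:,::-1].astype(np.float32);q=cv2.boxPoints(cv2.minAreaRect(ps))
    print(n,round(d["conf"],2),np.round(d["pixel"]),len(ps),[at("wrist",x,.025,cm)[:2].round(3).tolist() for x in q] if n=="tray" else q.round(0).tolist())
a=im[:,:,::-1];im2=robot.read_camera("scene")[120:360,160:480,::-1]
for d in robot.outline_of("scene","filter_plate")[:1]:print(d["conf"],d["pixel"])
cv2.imwrite("pics/f.png",cv2.convertScaleAbs(np.hstack([cv2.resize(a,(400,300)),cv2.resize(im2,(400,300))]),alpha=1.6,beta=10))
```

```text
[0.46203848 0.29520886 0.16140966] 0.00969805996628602 29.99566286802292 [[-0.0, 1.0, -0.003], [1.0, 0.0, -0.002], [-0.002, -0.003, -1.0]]
tray 0.6 [334. 201.] 27820 [[0.381, 0.366], [0.512, 0.398], [0.568, 0.23], [0.416, 0.186]]
filter_plate 0.91 [318. 292.] 2538 [[304.0, 220.0], [328.0, 220.0], [330.0, 346.0], [306.0, 346.0]]
filter_tab 0.79 [321. 289.] 2358 [[306.0, 220.0], [329.0, 220.0], [329.0, 344.0], [306.0, 344.0]]
0.74 [297.7, 269.6]
```

View pics/f.png

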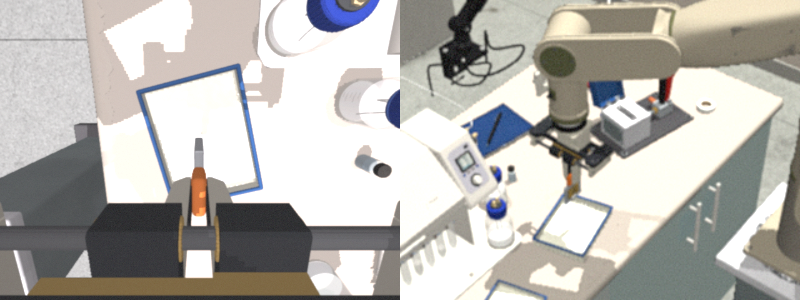

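The wrist half of the picture shows the plate hanging upright with three tray corners visible. The scene half shows the flap still open. A quick check of the tray centre from two opposite corners.

Run:
```python
from h import *
cm=cam("wrist");P=[at("wrist",(a*1.6,b*1.6),.025,cm) for a,b in [(137,92),(240,65),(262,188)]];print(np.round(P,3),((P[0]+P[2])/2).round(3),[np.linalg.norm(P[i]-P[i+1]).round(3) for i in (0,1)])
c=(P[0]+P[2])/2;print(rel((c[0],c[1],.164),90))
```

```text
[[0.385 0.364 0.025]
 [0.516 0.396 0.025]
 [0.557 0.228 0.025]] [0.471 0.296 0.025] [np.float64(0.135), np.float64(0.173)]
(array([0.4, 7.1, 0.2]), array([ 0.09, -0.04, -0.06]))
```

Request:
carry_out(
  rows=[
    [0,0.004,0,0,0,0],
    [0,0.004,0,0,0,0],
    [0,0.004,0,0,0,0],
    [0,0.004,0,0,0,0],
    [0,0.004,0,0,0,0],
    [0,0.004,0,0,0,0],
    [0,0.004,0,0,0,0],
    [0,0.004,0,0,0,0],
  ],
)

```text
t: 19.4
tool_pos: [0.4672, 0.2959, 0.1631]
orientation: [2.222, 2.221, 0.0]
force: [0.5, -0.2, -1.1]
opening: 0.0098
gripper_force: 30.0
```

Run:
```python
from h import *
s=robot.read_state();print(s["tool_pos"].round(4),np.abs(s["dq"]).max().round(4),s["opening"],Ro.from_rotvec(s["orientation"]).as_matrix().round(3).tolist())
print(robot.close_job())
```

```text
[0.4672 0.2959 0.1631] 0.0021 0.009842456224806487 [[0.0, 1.0, 0.0], [1.0, -0.0, 0.0], [0.0, 0.0, -1.0]]
the job is handed in; nothing more can be done
None
```

I vented the station, opened the flap so it stays open, and handed the job in at about 19.5 s with the filter plate held still and upright over the middle of the large tray, its lower edge about 10.5 cm above the tray floor and its mesh side square to the front edge.

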